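Close the blue tub of badge shells

ROBOT

A 7-joint arm with a two-finger parallel gripper is mounted at the origin on the work surface. World frame = base frame: x ahead of the robot, y to its left, z up, the work surface at z = 0. Lengths are in mm, angles in rad, forces in N, time in s.
With the tool pointing down it reaches from about 350 to 900 mm from the base axis. Payload 19.9 kg.
Tool frame: the origin (TCP) lies midway between the tips of the shut fingers; the grasp point (between the pads) lies 19 mm behind it; z points along the fingers, y is the line along which they close (so a half turn about z gives the same grasp; the last joint's range is limited). The gripper opens to 94 mm and grips with 3 to 60 N. Pads are 16 mm wide; open, the fingers measure 119 mm over their backs; the gripper's body (75 mm by 177 mm) begins 78 mm behind the grasp point.
Start: joints at [-1.24, 0.417, -0.01, 1.614, 0.005, 1.111, -0.053], TCP at [227.629, 582.049, 178.725] pointing down, gripper open.
Joint ranges: [-2.81, 2.81], [-0.39, 2.02], [-1.27, 1.25], [0.06, 2.57], [-1.19, 4.33], [0.19, 2], [-2.82, 2.82]. Speed limits (rad/s): [1.89, 1.89, 2.39, 2.39, 3.01, 3.01, 3.01].

INTERFACE

Orientations are given as a rotation vector (axis times angle).
In Python, from workcell import robot gives the robot as it stands.
- The arm moves only by the shell command python3 -m inch 'ROWS'. ROWS is JSON, a list of rows, each an object with "slide": the shift along the tool's x, y, z in m, a list of three; "turn": the turn, a rotation vector about the tool's x, y, z in degrees, a list of three; "jaw": the closure, from 0 (fully open) to 1 (shut). A call has exactly 10 rows; each row shifts and turns the commanded pose from where the row before left it, along the tool's axes as they then stand; what a row does not reach is not made up. A row lasts 1/10 s, in which the tool goes at most 50 mm and 8.59 degrees, less where a joint would pass 70% of its speed; a pose out of reach is approached as far as the arm can. A call with a gripper value outside its range is refused whole. The fingers move at their own pace and stop on an object; the grip force is fixed at half the most. Time passes only in rows, so rows that do not move let the fingers close, or fill a call up. It gives the time, the measured TCP pose, the force, the opening and the grip force at its end, in the units of the state.
- robot.get_obs(): the state, without advancing time (a new reading comes with each control period).
- robot.get_image(name): name is "scene" or "top"; returns a dict with "pixels" (400x640x3 uint8, red, green, blue), "fx", "fy", "cx", "cy" (pixels), "T" (4x4, takes a point from camera to world coordinates). Camera axes: x right, y down, z forward; pixel columns grow to the right and rows downward; lengths in mm; the calibration is good to about 2 mm. A picture is of the moment at which its call begins. There is no depth.
- robot.job_done(): hands the job in; it is judged then, once.
The state is a dict: "t": time; "joint_positions": joint angles; "qd": joint speeds; "joint_torque": joint torques, N m; "tool_pos": TCP position; "tcp_rot": TCP orientation; "wrist_force": force on the tool from outside, world axes, zero at the start; "torque": the same for the moment, N m; "finger_gap": finger opening in mm; "finger_force": force on a finger pad.
Only numpy, scipy, OpenCV 4.12 (cv2) and the standard library are available. Lean on these libraries where they do the work, as an engineer would, in place of code of your own. Each camera call takes 0.05 s, during which the arm holds its last target. There are 200 camera calls.

TASK

Put the blue lid on the blue tub of badge shells and press it down until it is fully home: level, with its flange flat on the tub's rim. Handle the lid with care, do not drop it, and leave the tub standing upright on the bench. Do not disturb the yellow tub and the yellow lid.

Things in the scene. Friction and masses are not known exactly. Their poses are not given: they have to be found in the camera images.
- lid_blue: Loose round blue lid, 90 g, right way up on the bench, z up. Origin: centre of its underside. Above it: white tapered plug 0-26 mm (72 mm across at the foot, 94 at 16 mm), blue flange 26-32 mm (116 across), white knob 32-60 mm (26 across; grip it from above). Laid on the tub it stops on the catches, origin 62-63 mm above the tub's; pushed with 5-10 N at its middle it seats at 54 mm and stays.
- tub_blue: Open round blue tub, 0.8 kg, upright and loose on the bench, z up. Origin: centre of its underside. 80 mm high, rim 110 mm across, wall 4 mm; badge shells fill its lowest 35 mm. Four white sprung catches below the rim leave 90 mm between tips at 75 mm height. The lid's plug goes into the mouth (its taper finds the centre from up to about 8 mm off), its flange on the rim.
- tub_yellow: Bystander: a yellow tub of the same shape and size, also open; origin at the centre of its underside. Leave it alone.
- lid_yellow: Bystander: a yellow lid of the same shape and size as the blue one, lying on the bench; origin at the centre of its underside. Leave it alone.
Mind the look-alikes: they are no part of the job. Leave any orange or red look-alike of the lid_blue alone. What is shaped like the tub_blue but red is not meant.

How it is judged (in metres and radians):
At the end, for the whole second after the job is handed in: The blue lid is seated on the blue tub: its origin is 45 to 57.5 mm above the tub's (flange within 3.5 mm of the rim), within 10 mm of the tub's axis and level with the tub within 0.06 rad; the tub stands upright (within 0.1 rad) on the bench, and both are at rest (horizontal distance between lid_blue and tub_blue below 0.01 m and z of lid_blue in the frame of tub_blue between 0.045 and 0.0575 m and angle between the z axis of lid_blue and the z axis of tub_blue, either way round below 0.06 rad and angle between tub_blue's own z axis and vertical below 0.1 rad and height (world z) of tub_blue below 0.01 m and linear speed of each of lid_blue, tub_blue below 0.03 m/s); the robot touches nothing.
It fails at once if the yellow tub is moved by more than 40 mm or tipped (distance of tub_yellow from where it was at the start of the episode above 0.04 m or angle between tub_yellow's own z axis and vertical above 0.5 rad).
It fails at once if the yellow lid is moved by more than 40 mm (distance of lid_yellow from where it was at the start of the episode above 0.04 m).
It fails at once if the blue lid is dropped (falls free at more than 0.8 m/s, a fall of over 30 mm) (contact force between the fingers and lid_blue below 0.05 N and linear speed of lid_blue above 0.8 m/s).
It also fails if it takes over 48 s, if anything falls off the work surface, if the arm or the gripper's body presses on something with over 40 N, if the wrist force passes 120 N, or if a joint passes its speed limit or range.

## Working session

There is one attempt and no reset: what is moved stays moved. The work goes in short steps, Python scripts to look and compute and a shell command to move; the robot and the scene stay as the last step left them, time stands still between calls to the robot, and variables do not carry over. Pictures are saved under pics/ and viewed, at most 10 in all, crops included, and the job is handed in when it is done.

```bash
mkdir -p pics
python3 - <<'E'
from workcell import robot
import cv2,numpy as np
for n in("top","scene"):
    im=robot.get_image(n); cv2.imwrite(f"pics/{n}0.png",im["pixels"][:,:,::-1])
    print(n,im["fx"],im["fy"],im["cx"],im["cy"],np.round(im["T"],3).tolist())
o=robot.get_obs();print(o)
E
```

```text
top 418.15039587743007 418.15039587743007 316.5128112297642 194.8030665670357 [[0.004, -0.989, 0.148, 351.886], [-0.999, 0.001, 0.04, -87.516], [-0.039, -0.148, -0.988, 990.115], [0.0, 0.0, 0.0, 1.0]]
scene 517.8166101966661 517.8166101966661 311.0473499614163 202.16751008568704 [[0.883, 0.34, -0.324, 897.241], [0.469, -0.663, 0.583, -810.847], [-0.016, -0.667, -0.745, 965.822], [0.0, 0.0, 0.0, 1.0]]
{'t': 0.1, 'joint_positions': array([-1.23947392,  0.4179092 , -0.0103083 ,  1.61410378,  0.00470743,
        1.11070397, -0.05301999]), 'qd': array([ 0.00025359, -0.00333678,  0.00169307, -0.00204055,  0.00040401,
       -0.00010753, -0.0003869 ]), 'joint_torque': array([ 1.70049410e-03, -8.52583623e+01,  6.40437249e-01, -4.26700437e+01,
       -4.88197943e-02,  1.63087039e-02,  6.47832030e-05]), 'tool_pos': array([227.53126238, 581.71765051, 178.19530094]), 'tcp_rot': array([-5.82226966e-01, -3.08705253e+00,  1.71952816e-03]), 'wrist_force': array([0.35879353, 0.6147368 , 0.246143  ]), 'torque': array([ 0.00083984, -0.02721255,  0.02550857]), 'finger_force': 0.0, 'finger_gap': 94.22935940782773}
```

View pics/top0.png

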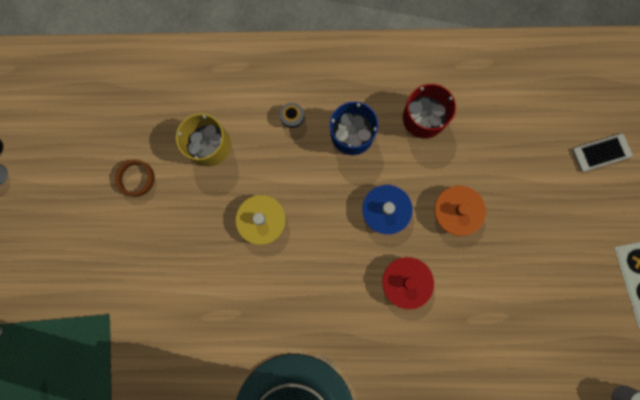

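View pics/scene0.png

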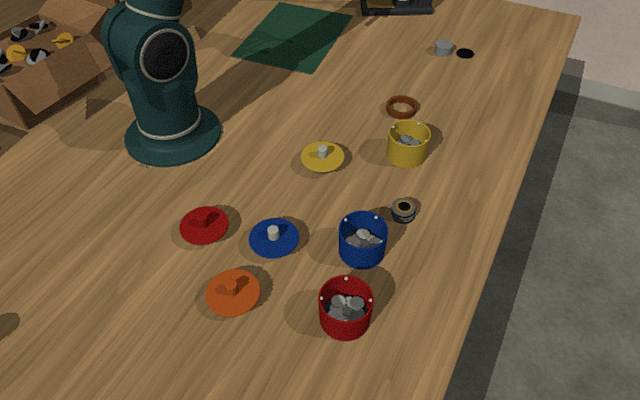

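The top view shows the blue lid at about (388,209) with its knob at (389,208), and the blue tub at (354,128). The orange lid is at (460,211), the red lid at (408,283) and the red tub at (429,111). In the scene view the blue lid is at (274,238) and the blue tub at (362,240).

```bash
cat > h.py <<'E'
from workcell import robot
import cv2,numpy as np
from scipy.optimize import least_squares
def ray(im,uv,z):
    uv=np.atleast_2d(np.asarray(uv,float)); T=np.asarray(im["T"])
    d=np.c_[(uv[:,0]-im["cx"])/im["fx"],(uv[:,1]-im["cy"])/im["fy"],np.ones(len(uv))]@T[:3,:3].T
    return (T[:3,3]+d*((z-T[2,3])/d[:,2])[:,None])[:,:2]
def blobs(im,lo=(105,120,30),hi=(125,255,255)):
    m=cv2.inRange(cv2.cvtColor(im["pixels"],cv2.COLOR_RGB2HSV),lo,hi)
    m=cv2.morphologyEx(m,cv2.MORPH_OPEN,np.ones((3,3)))
    c,_=cv2.findContours(m,cv2.RETR_EXTERNAL,cv2.CHAIN_APPROX_NONE)
    return [k for k in c if cv2.contourArea(k)>500]
def circ(P,r=None):
    c0=P.mean(0)
    s=least_squares(lambda p:np.hypot(*(P-p[:2]).T)-(p[2] if r is None else r),[*c0,55],loss='soft_l1')
    return s.x.round(1),round(float(np.abs(s.fun).mean()),2)
E
python3 - <<'E'
from h import *
for n in("top","scene"):
    im=robot.get_image(n); C=np.asarray(im["T"])[:2,3]
    for k in blobs(im):
        h=cv2.convexHull(k)[:,0]; print(n,"box",cv2.boundingRect(k))
        for z in(30,80):
            P=ray(im,h,z); c=(P.max(0)+P.min(0))/2; f=(c-C)/np.linalg.norm(c-C)
            far=P[(P-c)@f>0]
            print(" z",z,"all",*circ(P),"far half",*circ(far), "far r55",*circ(far,55))
    hsv=cv2.cvtColor(im["pixels"],cv2.COLOR_RGB2HSV)
    # knob top: whitish blob inside the lid's hull
    for k in blobs(im):
        m=np.zeros(hsv.shape[:2],np.uint8); cv2.fillPoly(m,[cv2.convexHull(k)],255)
        w=cv2.inRange(hsv,(0,0,120),(180,70,255))&m
        _,_,st,ce=cv2.connectedComponentsWithStats(w)
        for s,c in zip(st[1:],ce[1:]):
            if 3<s[4]: print("  white",s[4],c.round(1),"z60",ray(im,c,60).round(1),"z78",ray(im,c,78).round(1))
E
```

```text
top box (363, 186, 49, 48)
 z 30 all [ 462.4 -210.7   55.6] 0.23 far half [ 462.2 -210.6   55.7] 0.2 far r55 [ 462.7 -211.3   55. ] 0.27
 z 80 all [ 456.6 -204.2   52.7] 0.22 far half [ 456.4 -204.2   52.8] 0.19 far r55 [ 454.8 -202.1   55. ] 0.86
  white 91 [389.  207.3] z60 [[ 462.6 -211.8]] z78 [[ 460.5 -209.4]]
scene box (249, 218, 50, 40)
 z 30 all [ 464.4 -212.3   57.1] 0.34 far half [ 463.7 -211.2   56.2] 0.21 far r55 [ 462.9 -209.9   55. ] 0.46
 z 80 all [ 487.5 -244.3   54. ] 0.32 far half [ 486.9 -243.2   53.2] 0.2 far r55 [ 487.9 -245.2   55. ] 0.65
scene box (339, 211, 49, 58)
 z 30 all [ 645.2 -122.8   77.2] 6.04 far half [636.6 -96.   56.1] 0.28 far r55 [636.2 -94.7  55. ] 0.52
 z 80 all [ 658.6 -159.6   73. ] 5.72 far half [ 650.6 -134.2   53.1] 0.27 far r55 [ 651.2 -136.5   55. ] 0.83
  white 111 [272.2 231.8] z60 [[ 468. -220.]] z78 [[ 476.5 -231.7]]
  white 8 [375.5 217. ] z60 [[655.9 -74.6]] z78 [[660.7 -89.2]]
  white 7 [345.  219.3] z60 [[ 597.  -112.6]] z78 [[ 603.  -126.4]]
  white 70 [361.9 233.3] z60 [[ 647.9 -132.1]] z78 [[ 652.8 -145.6]]
  white 13 [369.4 237.7] z60 [[ 667.6 -135.8]] z78 [[ 672.2 -149.2]]
  white 5 [381. 241.] z60 [[ 693.9 -132.6]] z78 [[ 697.9 -146. ]]
```

Both views put the blue lid at about (463,-211). The scene view gives a tub rim of the right radius at about (651,-135). The tub's blob is missing from the top view, so I'll check that next and work out the hand's yaw.

Run:
```python
from h import *
from scipy.spatial.transform import Rotation as R
im=robot.get_image("top")
hsv=cv2.cvtColor(im["pixels"],cv2.COLOR_RGB2HSV)
m=cv2.inRange(hsv,(100,110,20),(130,255,255)); m[:,:322]=0;m[:,388:]=0;m[:95]=0;m[162:]=0
P0=cv2.findNonZero(m); h=cv2.convexHull(P0)[:,0]; print(cv2.boundingRect(P0),cv2.countNonZero(m))
C=np.asarray(im["T"])[:2,3]
P=ray(im,h,80);c=(P.max(0)+P.min(0))/2;f=(c-C)/np.linalg.norm(c-C)
far=P[(P-c)@f>0];print("z80 far",circ(far),circ(far,54.5),"all",circ(P))
w=cv2.inRange(hsv,(0,0,130),(180,80,255));w[:,:322]=0;w[:,384:]=0;w[:95]=0;w[162:]=0
_,_,st,ce=cv2.connectedComponentsWithStats(w)
for s,q in zip(st[1:],ce[1:]): print(s[4],q.round(1),ray(im,q,77).round(1))
o=robot.get_obs();M=R.from_rotvec(o["tcp_rot"]).as_matrix();print(M.round(4).tolist(),o["tool_pos"])
print("lid in tool",(M.T@(np.array([463,-211,120])-o["tool_pos"])).round(1))
```

```text
(330, 103, 48, 51) 844
z80 far (array([ 647.1, -133.7,   53.5]), 0.62) (array([ 645.7, -133.6,   55. ]), 0.7) all (array([ 641.1, -133.1,   57.3]), 2.27)
38 [343.6 135.4] [[ 623.6 -111.4]]
[[-0.9313, 0.3642, -0.0001], [0.3642, 0.9313, -0.0006], [-0.0001, -0.0006, -1.0]] [227.59484796 581.89125392 178.47335297]
lid in tool [-508.  -652.7   58.9]
```

```bash
python3 -m inch '[{"slide":[-0.025,-0.0325,0],"turn":[0,0,0],"jaw":0},{"slide":[-0.025,-0.0325,0],"turn":[0,0,0],"jaw":0},{"slide":[-0.025,-0.0325,0],"turn":[0,0,0],"jaw":0},{"slide":[-0.025,-0.0325,0],"turn":[0,0,0],"jaw":0},{"slide":[-0.025,-0.0325,0],"turn":[0,0,0],"jaw":0},{"slide":[-0.025,-0.0325,0],"turn":[0,0,0],"jaw":0},{"slide":[-0.025,-0.0325,0],"turn":[0,0,0],"jaw":0},{"slide":[-0.025,-0.0325,0],"turn":[0,0,0],"jaw":0},{"slide":[-0.025,-0.0325,0],"turn":[0,0,0],"jaw":0},{"slide":[-0.025,-0.0325,0],"turn":[0,0,0],"jaw":0}]'
cat > d.py <<'E'
import sys
from h import *
from scipy.spatial.transform import Rotation as R
o=robot.get_obs();M=R.from_rotvec(o["tcp_rot"]).as_matrix()
t=np.array([float(a) for a in sys.argv[1:4]])
print("t",o["t"],"q",o["joint_positions"].round(2),"pos",o["tool_pos"].round(1),"zaxis",M[:,2].round(3),"to go (tool)",(M.T@(t-o["tool_pos"])).round(1),"F",o["wrist_force"].round(1),"gap",round(o["finger_gap"],1),"ff",round(float(o["finger_force"]),1))
E
python3 d.py 463 -211 100
```

```text
t: 1.25
tool_pos: [342.2, 186.8, 178.9]
tcp_rot: [0.582, 3.087, 0.001]
wrist_force: [0.2, 0.3, -0.0]
finger_gap: 94.2
finger_force: 0.0
t 1.25 q [-0.81 -0.02  0.23  2.16  0.01  1.01  0.61] pos [342.2 186.8 178.9] zaxis [ 0.  0. -1.] to go (tool) [-257.3 -326.5   78.8] F [ 0.2  0.3 -0. ] gap 94.2 ff 0.0
```

```bash
python3 -m inch '[{"slide":[-0.0255,-0.0325,0],"turn":[0,0,0],"jaw":0},{"slide":[-0.0255,-0.0325,0],"turn":[0,0,0],"jaw":0},{"slide":[-0.0255,-0.0325,0],"turn":[0,0,0],"jaw":0},{"slide":[-0.0255,-0.0325,0],"turn":[0,0,0],"jaw":0},{"slide":[-0.0255,-0.0325,0],"turn":[0,0,0],"jaw":0},{"slide":[-0.0255,-0.0325,0],"turn":[0,0,0],"jaw":0},{"slide":[-0.0255,-0.0325,0],"turn":[0,0,0],"jaw":0},{"slide":[-0.0255,-0.0325,0],"turn":[0,0,0],"jaw":0},{"slide":[-0.0255,-0.0325,0.03],"turn":[0,0,0],"jaw":0},{"slide":[-0.0255,-0.0325,0.03],"turn":[0,0,0],"jaw":0}]'; python3 d.py 463 -211 38
```

```text
t: 2.25
tool_pos: [461.7, -207.3, 119.7]
tcp_rot: [0.58, 3.085, -0.0]
wrist_force: [1.6, 1.3, -0.0]
finger_gap: 94.1
finger_force: 0.0
t 2.25 q [-0.21  0.33  0.68  1.98 -0.26  0.91  1.81] pos [ 461.7 -207.3  119.7] zaxis [ 0.002 -0.001 -1.   ] to go (tool) [-2.3 -3.  81.7] F [ 1.6  1.3 -0. ] gap 94.1 ff 0.0
```

```bash
python3 -m inch '[{"slide":[-0.001,0,0.01],"turn":[0,0,0],"jaw":0},{"slide":[0,0,0.015],"turn":[0,0,0],"jaw":0},{"slide":[0,0,0.015],"turn":[0,0,0],"jaw":0},{"slide":[0,0,0.015],"turn":[0,0,0],"jaw":0},{"slide":[0,0,0.01],"turn":[0,0,0],"jaw":0},{"slide":[0,0,0.005],"turn":[0,0,0],"jaw":0},{"slide":[0,0,0.0],"turn":[0,0,0],"jaw":0},{"slide":[0,0,0],"turn":[0,0,0],"jaw":0},{"slide":[0,0,0],"turn":[0,0,0],"jaw":0},{"slide":[0,0,0],"turn":[0,0,0],"jaw":0}]'; python3 d.py 463 -211 38
python3 - <<'E'
from h import *
im=robot.get_image("scene");p=im["pixels"][150:300,180:420,::-1];cv2.imwrite("pics/a1.png",cv2.resize(p,None,fx=3,fy=3))
E
```

```text
t: 3.25
tool_pos: [461.9, -206.0, 50.5]
tcp_rot: [0.582, 3.086, -0.0]
wrist_force: [-0.1, 0.1, 0.3]
finger_gap: 94.4
finger_force: 0.0
t 3.25 q [-0.15  0.44  0.62  2.03 -0.36  0.77  1.89] pos [ 461.9 -206.    50.5] zaxis [ 0.001 -0.    -1.   ] to go (tool) [-2.8 -4.3 12.5] F [-0.1  0.1  0.3] gap 94.4 ff 0.0
```

View pics/a1.png

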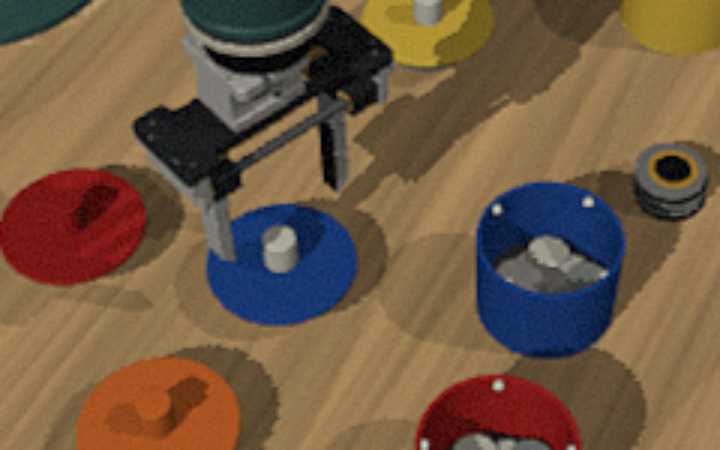

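The open fingers straddle the white knob, at about (280,250) in the crop, with the flange clear below them. Next I'll trim the last few mm, go down and close.

```bash
python3 -m inch '[{"slide":[-0.003,-0.004,0.006],"turn":[0,0,0],"jaw":0},{"slide":[0,0,0.006],"turn":[0,0,0],"jaw":0},{"slide":[0,0,0],"turn":[0,0,0],"jaw":0.4},{"slide":[0,0,0],"turn":[0,0,0],"jaw":0.6},{"slide":[0,0,0],"turn":[0,0,0],"jaw":0.7},{"slide":[0,0,0],"turn":[0,0,0],"jaw":1},{"slide":[0,0,0],"turn":[0,0,0],"jaw":1},{"slide":[0,0,0],"turn":[0,0,0],"jaw":1},{"slide":[0,0,0],"turn":[0,0,0],"jaw":1},{"slide":[0,0,0],"turn":[0,0,0],"jaw":1}]'; python3 d.py 463 -211 38
```

```text
t: 4.3
tool_pos: [463.0, -210.8, 38.1]
tcp_rot: [0.582, 3.087, -0.0]
wrist_force: [-0.0, -0.1, -1.0]
finger_gap: 33.4
finger_force: 0.0
t 4.3 q [-0.13  0.47  0.6   2.03 -0.38  0.75  1.91] pos [ 463.  -210.8   38.1] zaxis [ 0. -0. -1.] to go (tool) [-0.1 -0.2  0.1] F [-0.  -0.1 -1. ] gap 33.4 ff 0.0
```

Fingers are still closing, so I'll give them time and then lift gently.

```bash
python3 -m inch '[{"slide":[0,0,0],"turn":[0,0,0],"jaw":1},{"slide":[0,0,0],"turn":[0,0,0],"jaw":1},{"slide":[0,0,0],"turn":[0,0,0],"jaw":1},{"slide":[0,0,0],"turn":[0,0,0],"jaw":1},{"slide":[0,0,0],"turn":[0,0,0],"jaw":1},{"slide":[0,0,0],"turn":[0,0,0],"jaw":1},{"slide":[0,0,-0.002],"turn":[0,0,0],"jaw":1},{"slide":[0,0,-0.004],"turn":[0,0,0],"jaw":1},{"slide":[0,0,-0.004],"turn":[0,0,0],"jaw":1},{"slide":[0,0,0],"turn":[0,0,0],"jaw":1}]'; python3 d.py 463 -211 170
```

```text
t: 5.3
tool_pos: [463.4, -210.9, 48.7]
tcp_rot: [0.582, 3.086, -0.0]
wrist_force: [-0.5, 0.6, -1.0]
finger_gap: 0.5
finger_force: 0.0
t 5.3 q [-0.14  0.45  0.62  2.03 -0.37  0.77  1.9 ] pos [ 463.4 -210.9   48.7] zaxis [ 0.001 -0.    -1.   ] to go (tool) [   0.2   -0.2 -121.3] F [-0.5  0.6 -1. ] gap 0.5 ff 0.0
```

The gap is 0.5 mm, so the grasp missed. I'll look before moving.

Run:
```python
from h import *
for n in("top","scene"):
    im=robot.get_image(n)
    p=im["pixels"][150:300,180:420,::-1] if n=="scene" else im["pixels"][90:270,290:500,::-1]
    cv2.imwrite(f"pics/b_{n}.png",cv2.resize(p,None,fx=3,fy=3))
    for k in blobs(im):
        print(n,cv2.boundingRect(k),circ(ray(im,cv2.convexHull(k)[:,0],30)))
```

```text
scene (249, 219, 50, 39) (array([ 464.5, -212.5,   56.9]), 0.41)
scene (339, 211, 49, 58) (array([ 644.3, -123.4,   77.3]), 6.05)
```

View pics/b_scene.png

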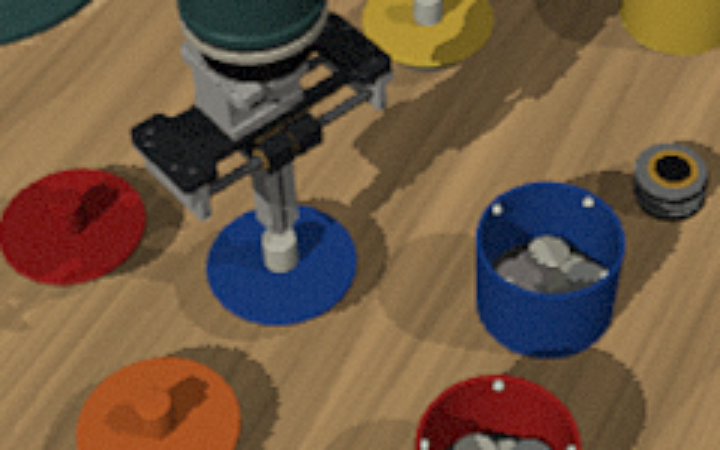

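View pics/b_top.png

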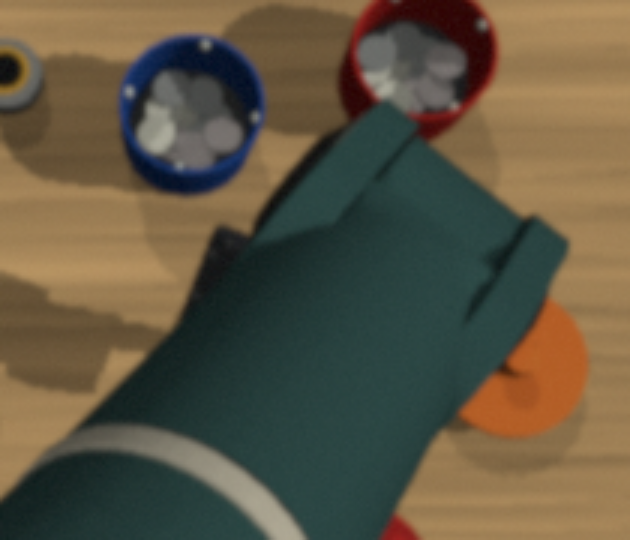

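Run:
```python
from h import *
im=robot.get_image("scene");T=np.asarray(im["T"])
def pr(p):
    c=T[:3,:3].T@(np.array(p)-T[:3,3]); return np.array([im["fx"]*c[0]/c[2]+im["cx"],im["fy"]*c[1]/c[2]+im["cy"]])
for nm,p in dict(tcp=(463.4,-210.9,48.7),grasp=(463.4,-210.9,67.7),up40=(463.4,-210.9,88.7),knobtop=(463,-211,60),knobfoot=(463,-211,32)).items():
    print(nm,"crop px",((pr(p)-[180,150])*3).round(0))
```

```text
tcp crop px [279. 244.]
grasp crop px [277. 228.]
up40 crop px [275. 210.]
knobtop crop px [277. 235.]
knobfoot crop px [280. 258.]
```

Pixels predict the TCP about 16 crop px lower than the fingertips appear. That could be a height bias or a sideways one. To tell which, I'll lift clear, then turn the hand and measure the tip at both yaws.

```bash
python3 -m inch '[{"slide":[0,0,-0.01],"turn":[0,0,0],"jaw":1},{"slide":[0,0,-0.01],"turn":[0,0,0],"jaw":1},{"slide":[0,0,-0.02],"turn":[0,0,0],"jaw":1},{"slide":[0,0,-0.02],"turn":[0,0,0],"jaw":1},{"slide":[0,0,0],"turn":[0,0,0],"jaw":1},{"slide":[0,0,0],"turn":[0,0,0],"jaw":1},{"slide":[0,0,0],"turn":[0,0,0],"jaw":1},{"slide":[0,0,0],"turn":[0,0,0],"jaw":1},{"slide":[0,0,0],"turn":[0,0,0],"jaw":1},{"slide":[0,0,0],"turn":[0,0,0],"jaw":1}]'
cat > tip.py <<'E'
import sys
from h import *
from scipy.spatial.transform import Rotation as R
im=robot.get_image("scene");o=robot.get_obs();T=np.asarray(im["T"])
c=T[:3,:3].T@(o["tool_pos"]-T[:3,3]);u=im["fx"]*c[0]/c[2]+im["cx"];v=im["fy"]*c[1]/c[2]+im["cy"]
print("pos",o["tool_pos"].round(1),"x axis",R.from_rotvec(o["tcp_rot"]).as_matrix()[:,0].round(3),"pred px",round(u,1),round(v,1))
u0,v0=int(u)-40,int(v)-40
np.save("pics/uv",[u0,v0]);p=cv2.resize(im["pixels"][v0:v0+80,u0:u0+80,::-1],None,fx=6,fy=6,interpolation=cv2.INTER_NEAREST)
cv2.drawMarker(p,(int((u-u0+.5)*6),int((v-v0+.5)*6)),(0,255,0),cv2.MARKER_CROSS,14,1)
cv2.imwrite(sys.argv[1],p);print("origin",u0,v0)
E
python3 tip.py pics/c0.png
```

```text
t: 6.45
tool_pos: [462.8, -210.8, 107.8]
tcp_rot: [-0.582, -3.087, 0.0]
wrist_force: [0.6, -0.6, -0.9]
finger_gap: 0.6
finger_force: 0.0
pos [ 462.8 -210.8  107.8] x axis [-0.931  0.364  0.   ] pred px 270.7 214.4
origin 230 174
```

```bash
python3 -m inch '[{"slide":[0,0,0],"turn":[0,0,8.5],"jaw":1},{"slide":[0,0,0],"turn":[0,0,8.5],"jaw":1},{"slide":[0,0,0],"turn":[0,0,8.5],"jaw":1},{"slide":[0,0,0],"turn":[0,0,8.5],"jaw":1},{"slide":[0,0,0],"turn":[0,0,8.5],"jaw":1},{"slide":[0,0,0],"turn":[0,0,8.5],"jaw":1},{"slide":[0,0,0],"turn":[0,0,8.5],"jaw":1},{"slide":[0,0,0],"turn":[0,0,8.5],"jaw":1},{"slide":[0,0,0],"turn":[0,0,8.5],"jaw":1},{"slide":[0,0,0],"turn":[0,0,0],"jaw":1}]'; python3 tip.py pics/c1.png; python3 -c "
import cv2,numpy as np
cv2.imwrite('pics/c01.png',cv2.resize(np.hstack([cv2.imread('pics/c0.png'),cv2.imread('pics/c1.png')]),(800,400)))"
```

```text
t: 7.5
tool_pos: [462.9, -210.7, 107.8]
tcp_rot: [2.371, 2.061, -0.002]
wrist_force: [-0.3, 0.2, -1.1]
finger_gap: 0.4
finger_force: 0.0
pos [ 462.9 -210.7  107.9] x axis [ 0.133  0.991 -0.001] pred px 270.8 214.3
origin 230 174
```

View pics/c01.png

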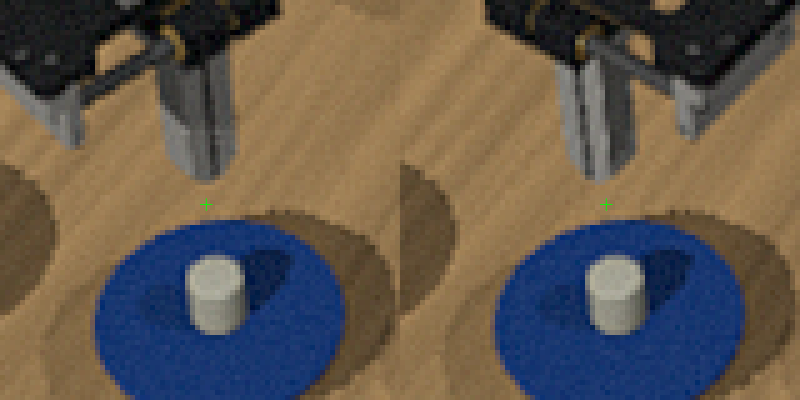

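At both yaws the fingertip sits on the TCP column but about 6.4 px too high. The image moved with yaw by under 1 px, so the bias is vertical: the tips are really about 20 mm higher than reported. The fingers closed just above the knob. I'll reopen and go down in steps, watching the force.

```bash
python3 -m inch '[{"slide":[0,0,0.01],"turn":[0,0,0],"jaw":0},{"slide":[0,0,0.01],"turn":[0,0,0],"jaw":0},{"slide":[0,0,0],"turn":[0,0,0],"jaw":0},{"slide":[0,0,0],"turn":[0,0,0],"jaw":0},{"slide":[0,0,0],"turn":[0,0,0],"jaw":0},{"slide":[0,0,0],"turn":[0,0,0],"jaw":0},{"slide":[0,0,0.01],"turn":[0,0,0],"jaw":0},{"slide":[0,0,0.01],"turn":[0,0,0],"jaw":0},{"slide":[0,0,0.015],"turn":[0,0,0],"jaw":0},{"slide":[0,0,0.01],"turn":[0,0,0],"jaw":0}]'; python3 -m inch '[{"slide":[0,0,0.004],"turn":[0,0,0],"jaw":0},{"slide":[0,0,0.002],"turn":[0,0,0],"jaw":0},{"slide":[0,0,0.002],"turn":[0,0,0],"jaw":0},{"slide":[0,0,0.001],"turn":[0,0,0],"jaw":0},{"slide":[0,0,0.001],"turn":[0,0,0],"jaw":0},{"slide":[0,0,0.001],"turn":[0,0,0],"jaw":0},{"slide":[0,0,0.001],"turn":[0,0,0],"jaw":0},{"slide":[0,0,0.001],"turn":[0,0,0],"jaw":0},{"slide":[0,0,0],"turn":[0,0,0],"jaw":0},{"slide":[0,0,0],"turn":[0,0,0],"jaw":0}]'; python3 d.py 463 -211 18
```

```text
t: 8.55
tool_pos: [462.4, -210.5, 41.3]
tcp_rot: [-2.368, -2.063, 0.001]
wrist_force: [-0.1, 0.4, -0.6]
finger_gap: 76.8
finger_force: 0.0
t: 9.55
tool_pos: [463.0, -210.8, 30.0]
tcp_rot: [2.368, 2.064, -0.0]
wrist_force: [1.3, -0.5, 0.2]
finger_gap: 94.1
finger_force: 0.0
t 9.55 q [-0.32  0.58  0.87  2.04 -0.61  0.8   0.78] pos [ 463.  -210.8   30. ] zaxis [-0. -0. -1.] to go (tool) [-0.2  0.1 12. ] F [ 1.3 -0.5  0.2] gap 94.1 ff 0.0
```

No contact at reading 30, where the tips would already be below the flange top if the reading were true. That confirms the bias, so I'll keep going down.

```bash
python3 -m inch '[{"slide":[0,0,0.002],"turn":[0,0,0],"jaw":0},{"slide":[0,0,0.002],"turn":[0,0,0],"jaw":0},{"slide":[0,0,0.002],"turn":[0,0,0],"jaw":0},{"slide":[0,0,0.002],"turn":[0,0,0],"jaw":0},{"slide":[0,0,0.001],"turn":[0,0,0],"jaw":0},{"slide":[0,0,0.001],"turn":[0,0,0],"jaw":0},{"slide":[0,0,0.001],"turn":[0,0,0],"jaw":0},{"slide":[0,0,0.001],"turn":[0,0,0],"jaw":0},{"slide":[0,0,0],"turn":[0,0,0],"jaw":0.3},{"slide":[0,0,0],"turn":[0,0,0],"jaw":0.3}]'; python3 d.py 463 -211 18; python3 tip.py pics/d0.png
```

```text
t: 10.55
tool_pos: [463.0, -210.8, 18.1]
tcp_rot: [2.368, 2.064, -0.0]
wrist_force: [-0.9, -0.1, 0.6]
finger_gap: 81.6
finger_force: 0.0
t 10.55 q [-0.3   0.59  0.84  2.05 -0.64  0.78  0.8 ] pos [ 463.  -210.8   18.1] zaxis [ 0. -0. -1.] to go (tool) [-0.2  0.   0.1] F [-0.9 -0.1  0.6] gap 81.6 ff 0.0
pos [ 463.  -210.8   18.1] x axis [ 0.137  0.991 -0.   ] pred px 273.7 239.6
origin 233 199
```

View pics/d0.png

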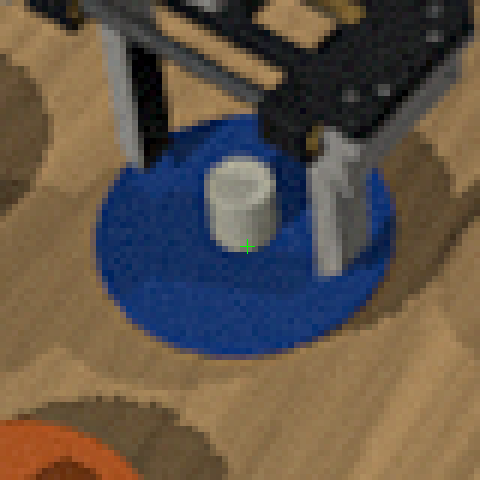

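The open tips are at crop (145,165) and (335,272). Their midpoint of about (240,218) is on the knob between foot and top, at z ≈ 41. Closing.

```bash
python3 -m inch '[{"slide":[0,0,0.001],"turn":[0,0,0],"jaw":0.6},{"slide":[0,0,0.001],"turn":[0,0,0],"jaw":1},{"slide":[0,0,0],"turn":[0,0,0],"jaw":1},{"slide":[0,0,0],"turn":[0,0,0],"jaw":1},{"slide":[0,0,0],"turn":[0,0,0],"jaw":1},{"slide":[0,0,0],"turn":[0,0,0],"jaw":1},{"slide":[0,0,0],"turn":[0,0,0],"jaw":1},{"slide":[0,0,0],"turn":[0,0,0],"jaw":1},{"slide":[0,0,0],"turn":[0,0,0],"jaw":1},{"slide":[0,0,0],"turn":[0,0,0],"jaw":1}]'; python3 d.py 463 -211 18
```

```text
t: 11.6
tool_pos: [463.0, -210.8, 16.0]
tcp_rot: [2.368, 2.064, -0.0]
wrist_force: [-0.6, -0.4, -0.0]
finger_gap: 25.2
finger_force: 30.0
t 11.6 q [-0.3   0.6   0.84  2.05 -0.64  0.78  0.8 ] pos [ 463.  -210.8   16. ] zaxis [-0. -0. -1.] to go (tool) [-0.2  0.1 -2. ] F [-0.6 -0.4 -0. ] gap 25.2 ff 30.0
```

Gripped: gap 25, force 30 N. A reading of 16 means lid origin z = 0. Lift.

```bash
python3 -m inch '[{"slide":[0,0,-0.003],"turn":[0,0,0],"jaw":1},{"slide":[0,0,-0.007],"turn":[0,0,0],"jaw":1},{"slide":[0,0,-0.01],"turn":[0,0,0],"jaw":1},{"slide":[0,0,-0.02],"turn":[0,0,0],"jaw":1},{"slide":[0,0,-0.025],"turn":[0,0,0],"jaw":1},{"slide":[0,0,-0.025],"turn":[0,0,0],"jaw":1},{"slide":[0,0,-0.02],"turn":[0,0,0],"jaw":1},{"slide":[0,0,-0.01],"turn":[0,0,0],"jaw":1},{"slide":[0,0,0],"turn":[0,0,0],"jaw":1},{"slide":[0,0,0],"turn":[0,0,0],"jaw":1}]'; python3 d.py 649 -134.5 136;python3 - <<'E'
from h import *
# tub with the arm elsewhere / lid held level? rim from scene, far half
im=robot.get_image("scene");C=np.asarray(im["T"])[:2,3]
for k in blobs(im):
    P=ray(im,cv2.convexHull(k)[:,0],80);c=(P.max(0)+P.min(0))/2;f=(c-C)/np.linalg.norm(c-C)
    print(cv2.boundingRect(k),circ(P[(P-c)@f>0]),cv2.contourArea(k), "as lid at z150",circ(ray(im,cv2.convexHull(k)[:,0],151)))
E
```

```text
t: 12.6
tool_pos: [462.8, -210.4, 135.6]
tcp_rot: [-2.368, -2.064, 0.0]
wrist_force: [0.5, 0.1, -1.9]
finger_gap: 25.3
finger_force: 30.0
t 12.6 q [-0.46  0.42  1.03  1.97 -0.43  0.99  0.64] pos [ 462.8 -210.4  135.6] zaxis [-0.  0. -1.] to go (tool) [100.6 174.1  -0.5] F [ 0.5  0.1 -1.9] gap 25.3 ff 30.0
(339, 211, 49, 58) (array([ 650.6, -134.2,   53.1]), 0.27) 2247.0 as lid at z150 (array([ 677.7, -211.8,   67.2]), 5.26)
(244, 185, 53, 39) (array([ 427.7, -161.2,   61.5]), 0.5) 1166.5 as lid at z150 (array([ 465.8, -213.9,   56.8]), 0.43)
```

Lid is lifted, held level and centred under the TCP. Carrying it to above the tub at (649,-134).

```bash
python3 -m inch '[{"slide":[0.006,0.01,0],"turn":[0,0,0],"jaw":1},{"slide":[0.013,0.0225,0],"turn":[0,0,0],"jaw":1},{"slide":[0.0135,0.0235,0],"turn":[0,0,0],"jaw":1},{"slide":[0.0135,0.0235,0],"turn":[0,0,0],"jaw":1},{"slide":[0.0135,0.0235,0],"turn":[0,0,0],"jaw":1},{"slide":[0.0135,0.0235,0],"turn":[0,0,0],"jaw":1},{"slide":[0.0135,0.0235,0],"turn":[0,0,0],"jaw":1},{"slide":[0.0095,0.0165,0],"turn":[0,0,0],"jaw":1},{"slide":[0.0045,0.0075,0],"turn":[0,0,0],"jaw":1},{"slide":[0,0,0],"turn":[0,0,0],"jaw":1}]'; python3 -m inch '[{"slide":[0,0,0.01],"turn":[0,0,0],"jaw":1},{"slide":[0,0,0.01],"turn":[0,0,0],"jaw":1},{"slide":[0,0,0.005],"turn":[0,0,0],"jaw":1},{"slide":[0,0,0],"turn":[0,0,0],"jaw":1},{"slide":[0,0,0],"turn":[0,0,0],"jaw":1},{"slide":[0,0,0],"turn":[0,0,0],"jaw":1},{"slide":[0,0,0],"turn":[0,0,0],"jaw":1},{"slide":[0,0,0],"turn":[0,0,0],"jaw":1},{"slide":[0,0,0],"turn":[0,0,0],"jaw":1},{"slide":[0,0,0],"turn":[0,0,0],"jaw":1}]'; python3 d.py 649 -134 94
```

```text
t: 13.65
tool_pos: [649.5, -134.4, 134.9]
tcp_rot: [-2.367, -2.065, 0.002]
wrist_force: [0.3, -0.8, -1.3]
finger_gap: 25.0
finger_force: 30.0
t: 14.65
tool_pos: [649.1, -135.0, 111.1]
tcp_rot: [2.368, 2.064, 0.0]
wrist_force: [0.9, -0.2, -1.4]
finger_gap: 25.4
finger_force: 30.0
t 14.65 q [-0.42  0.72  0.88  1.59 -0.6   1.12  0.47] pos [ 649.1 -135.   111.1] zaxis [ 0. -0. -1.] to go (tool) [ 1.  -0.3 17.1] F [ 0.9 -0.2 -1.4] gap 25.4 ff 30.0
```

Run:
```python
from h import *
im=robot.get_image("scene");p=im["pixels"][130:290,270:450,::-1];cv2.imwrite("pics/e1.png",cv2.resize(p,None,fx=4,fy=3.7))
```

```text
(no output)
```

View pics/e1.png

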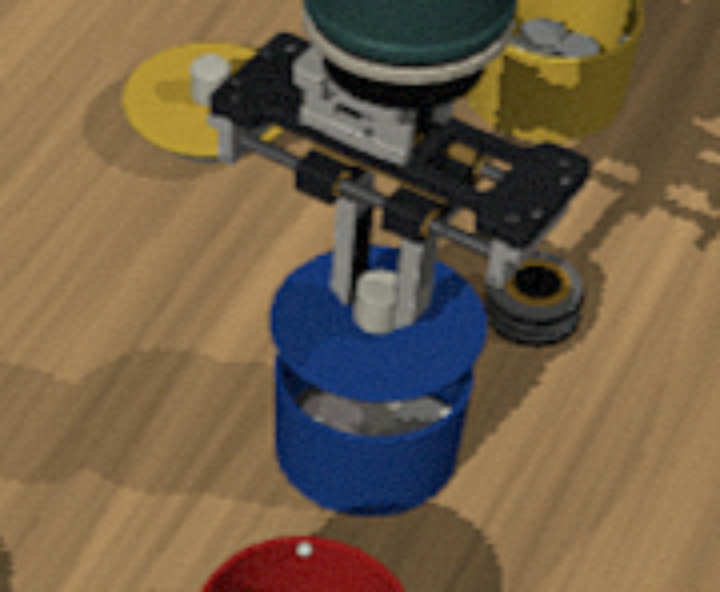

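The lid hangs level over the tub: lid centre at about column 379, tub at 374 in the crop, or 1–2 mm off, well inside the taper's range. Lowering it onto the catches.

```bash
python3 -m inch '[{"slide":[0,0,0.005],"turn":[0,0,0],"jaw":1},{"slide":[0,0,0.005],"turn":[0,0,0],"jaw":1},{"slide":[0,0,0.005],"turn":[0,0,0],"jaw":1},{"slide":[0,0,0.005],"turn":[0,0,0],"jaw":1},{"slide":[0,0,0.004],"turn":[0,0,0],"jaw":1},{"slide":[0,0,0.002],"turn":[0,0,0],"jaw":1},{"slide":[0,0,0.002],"turn":[0,0,0],"jaw":1},{"slide":[0,0,0.002],"turn":[0,0,0],"jaw":1},{"slide":[0,0,0.001],"turn":[0,0,0],"jaw":1},{"slide":[0,0,0],"turn":[0,0,0],"jaw":1}]'; python3 d.py 649 -134 70
```

```text
t: 15.7
tool_pos: [649.3, -134.9, 80.2]
tcp_rot: [2.368, 2.064, 0.001]
wrist_force: [0.6, 1.8, 2.6]
finger_gap: 25.1
finger_force: 30.0
t 15.7 q [-0.4   0.75  0.86  1.61 -0.62  1.07  0.49] pos [ 649.3 -134.9   80.2] zaxis [ 0.  0. -1.] to go (tool) [ 0.8 -0.4 10.2] F [0.6 1.8 2.6] gap 25.1 ff 30.0
```

Contact is at about the expected height (reading 80, +4 N on the −1.3 N load). Pressing in 1–1.5 mm rows.

```bash
python3 -m inch '[{"slide":[0,0,0.0015],"turn":[0,0,0],"jaw":1},{"slide":[0,0,0.0015],"turn":[0,0,0],"jaw":1},{"slide":[0,0,0.0015],"turn":[0,0,0],"jaw":1},{"slide":[0,0,0.0015],"turn":[0,0,0],"jaw":1},{"slide":[0,0,0],"turn":[0,0,0],"jaw":1},{"slide":[0,0,0.001],"turn":[0,0,0],"jaw":1},{"slide":[0,0,0.001],"turn":[0,0,0],"jaw":1},{"slide":[0,0,0],"turn":[0,0,0],"jaw":1},{"slide":[0,0,0],"turn":[0,0,0],"jaw":1},{"slide":[0,0,0],"turn":[0,0,0],"jaw":1}]'; python3 d.py 649 -134 70
```

```text
t: 16.7
tool_pos: [648.9, -134.9, 71.8]
tcp_rot: [-2.368, -2.064, 0.0]
wrist_force: [1.1, 2.2, -4.3]
finger_gap: 25.5
finger_force: 30.0
t 16.7 q [-0.4   0.76  0.85  1.62 -0.63  1.06  0.5 ] pos [ 648.9 -134.9   71.8] zaxis [-0.  0. -1.] to go (tool) [ 0.9 -0.   1.8] F [ 1.1  2.2 -4.3] gap 25.5 ff 30.0
```

The force has turned to −4.3 N, so the catches have snapped over and are pulling the lid down. Press the last 2–3 mm home.

```bash
python3 -m inch '[{"slide":[0,0,0.001],"turn":[0,0,0],"jaw":1},{"slide":[0,0,0.001],"turn":[0,0,0],"jaw":1},{"slide":[0,0,0.0005],"turn":[0,0,0],"jaw":1},{"slide":[0,0,0],"turn":[0,0,0],"jaw":1},{"slide":[0,0,0],"turn":[0,0,0],"jaw":1},{"slide":[0,0,0],"turn":[0,0,0],"jaw":1},{"slide":[0,0,0],"turn":[0,0,0],"jaw":1},{"slide":[0,0,0],"turn":[0,0,0],"jaw":1},{"slide":[0,0,0],"turn":[0,0,0],"jaw":1},{"slide":[0,0,0],"turn":[0,0,0],"jaw":1}]'; python3 d.py 649 -134 70
```

```text
t: 17.7
tool_pos: [649.0, -135.1, 70.0]
tcp_rot: [-2.368, -2.064, -0.0]
wrist_force: [-3.8, 4.5, 7.7]
finger_gap: 25.0
finger_force: 30.0
t 17.7 q [-0.4   0.76  0.85  1.62 -0.63  1.06  0.5 ] pos [ 649.  -135.1   70. ] zaxis [ 0.  0. -1.] to go (tool) [ 1.1 -0.2  0. ] F [-3.8  4.5  7.7] gap 25.0 ff 30.0
```

Reading 70 is exactly the seated height (54 mm), and it is firm at about 9 N. Release and retreat upward.

```bash
python3 -m inch '[{"slide":[0,0,0],"turn":[0,0,0],"jaw":0.6},{"slide":[0,0,0],"turn":[0,0,0],"jaw":0.4},{"slide":[0,0,0],"turn":[0,0,0],"jaw":0.4},{"slide":[0,0,0],"turn":[0,0,0],"jaw":0.4},{"slide":[0,0,0],"turn":[0,0,0],"jaw":0.4},{"slide":[0,0,0],"turn":[0,0,0],"jaw":0.3},{"slide":[0,0,0],"turn":[0,0,0],"jaw":0.3},{"slide":[0,0,-0.005],"turn":[0,0,0],"jaw":0.3},{"slide":[0,0,-0.01],"turn":[0,0,0],"jaw":0.3},{"slide":[0,0,-0.01],"turn":[0,0,0],"jaw":0.3}]'; python3 -m inch '[{"slide":[0,0,-0.02],"turn":[0,0,0],"jaw":0.3},{"slide":[0,0,-0.02],"turn":[0,0,0],"jaw":0.3},{"slide":[0,0,-0.02],"turn":[0,0,0],"jaw":0.3},{"slide":[0,0,-0.02],"turn":[0,0,0],"jaw":0.3},{"slide":[0,0,-0.02],"turn":[0,0,0],"jaw":0.3},{"slide":[0,0,-0.02],"turn":[0,0,0],"jaw":0.3},{"slide":[0,0,-0.01],"turn":[0,0,0],"jaw":0.3},{"slide":[0,0,0],"turn":[0,0,0],"jaw":0.3},{"slide":[0,0,0],"turn":[0,0,0],"jaw":0.3},{"slide":[0,0,0],"turn":[0,0,0],"jaw":0.3}]'; python3 d.py 649 -134 200
python3 - <<'E'
from h import *
im=robot.get_image("scene");p=im["pixels"][130:290,270:450,::-1];cv2.imwrite("pics/f1.png",cv2.resize(p,None,fx=4,fy=3.7))
for k in blobs(im):
    P=ray(im,cv2.convexHull(k)[:,0],86);C=np.asarray(im["T"])[:2,3];c=(P.max(0)+P.min(0))/2;f=(c-C)/np.linalg.norm(c-C)
    print(cv2.boundingRect(k),circ(P[(P-c)@f>0]))
E
```

```text
t: 18.7
tool_pos: [649.2, -135.2, 95.6]
tcp_rot: [2.368, 2.064, 0.0]
wrist_force: [0.4, 0.6, 0.6]
finger_gap: 66.1
finger_force: 0.0
t: 19.7
tool_pos: [648.7, -134.8, 223.6]
tcp_rot: [-2.368, -2.063, 0.001]
wrist_force: [-0.2, 0.8, -0.9]
finger_gap: 65.8
finger_force: 0.0
t 19.7 q [-0.45  0.62  0.95  1.48 -0.51  1.31  0.41] pos [ 648.7 -134.8  223.6] zaxis [-0.001  0.    -1.   ] to go (tool) [ 0.8  0.2 23.6] F [-0.2  0.8 -0.9] gap 65.8 ff 0.0
(337, 209, 52, 60) (array([ 650.9, -137.1,   56.6]), 0.29)
```

View pics/f1.png

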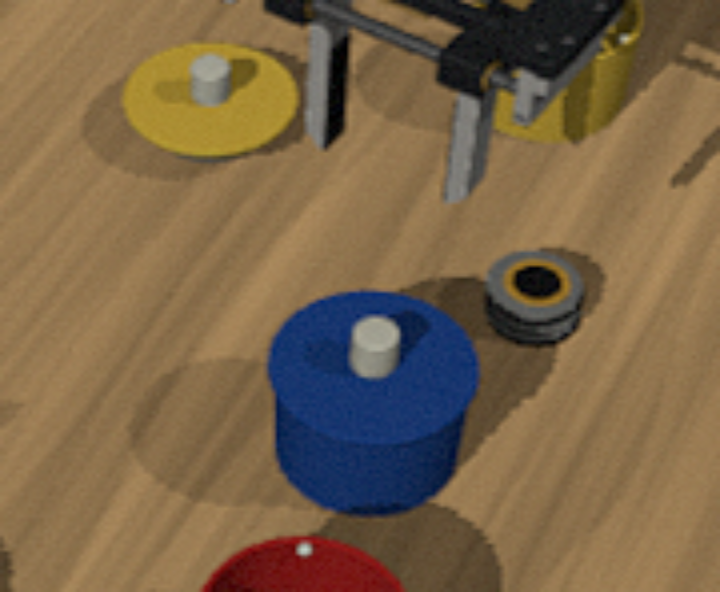

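The lid at (374,367) sits level, flange flat on the rim and centred on the upright tub. The gripper is clear of it.

```bash
python3 -c "
from workcell import robot
print(robot.job_done())"
```

```text
the job is handed in; nothing more can be done
None
```

The blue lid is pressed fully home on the blue tub, level in the last picture with the tub upright; the yellow pair was not touched, and I handed the job in at about 20 s (it returned no verdict).

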